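# Turn the sample carousel once round and find the socket for its spindle nut

## Robot

A 6-joint arm with a two-finger parallel gripper is mounted at the origin on the work surface. World frame = base frame: x ahead of the robot, y to its left, z up, the work surface at z = 0. Lengths are in m, angles in rad, forces in N, time in s.
With the tool pointing down it reaches from about 0.325 to 0.775 m from the base axis. Payload 5.5 kg.
Tool frame: the origin (TCP) lies at the very end of the fingers, on their centre line; the grasp point (between the pads) lies 19 mm behind it (arm.grasp_offset is the distance from the TCP to the grasp point, in m); z points along the fingers, y is the line along which they close (so a half turn about z gives the same grasp; the last joint's range is limited). The gripper opens to 88 mm and grips with 3 to 60 N. Pads are 20 mm wide; open, the fingers measure 115 mm over their backs; the gripper's body (75 mm by 178 mm) begins 61 mm behind the grasp point.
Start: joints at [1.108, 0.091, 1.231, -0, 1.82, -0.057], TCP at [0.237, 0.551, 0.223] pointing down, gripper open.
Joint ranges: [-2.87, 2.87], [-0.86, 2.18], [0.17, 2.46], [-1.51, 4.65], [0.06, 2.69], [-2.65, 2.65]. Speed limits (rad/s): [2.57, 2.57, 3.01, 3.14, 3.14, 3.14].

## Interface

Orientations are given as a unit quaternion [w, x, y, z].
In Python, from plant import arm gives the robot as it stands.
- The arm moves only by the tool jog_arm, never from a script. Its argument "series" is a list of rows, each an object with "xyz": the shift along the tool's x, y, z in mm, a list of three; "angular": the turn, a rotation vector about the tool's x, y, z in rad, a list of three. A call has 1 to 20 rows; each row is the pose to reach, as a shift and turn from the pose commanded when the call began, along the tool's axes at that moment; what a row does not reach only later rows make up. A row lasts 1/10 s, in which the tool goes at most 50 mm and 8.59 degrees, less where a joint would pass 70% of its speed; a pose out of reach is approached as far as the arm can. A call with a gripper value outside its range is refused whole. "claw" is the finger opening in mm, from 0 to 87.8, set as the call begins (left out, the last holds). The fingers move at their own pace and stop on an object; "newtons" is the grip in N (left out, the last holds). Time passes only in rows, so rows that repeat a pose let the fingers close. It gives the time, the measured TCP pose, the force, the opening and the grip force at its end, in the units of the state.
- arm.sense(): the state, without advancing time (a new reading comes with each control period).
- arm.get_image(name): name is "scene" or "top"; returns the picture (400x640x3 uint8, red, green, blue); there is no depth.
- arm.camera_model(name): a dict with "fx", "fy", "cx", "cy" (pixels), "R" (3x3) and "t" (3): a world point X has camera coordinates R X + t. Camera axes: x right, y down, z forward; pixel columns grow to the right and rows downward; lengths in m; the calibration is good to about 2 mm. A picture is of the moment at which its call begins. camera_model takes no time and is no camera call.
- arm.finish_job(): hands the job in; it is judged then, once.
The state is a dict: "clock": time; "q": joint angles; "dq": joint speeds; "joint_torque": joint torques, N m; "position": TCP position; "tool_rot": TCP orientation; "contact_force": force on the tool from outside, world axes, zero at the start; "ft_torque": the same for the moment, N m; "finger_gap": finger opening in m; "gripper_force": force on a finger pad.
Only numpy, scipy, OpenCV 4.12 (cv2) and the standard library are available. Lean on these libraries where they do the work, as an engineer would, in place of code of your own. Each camera call takes 0.05 s, during which the arm holds its last target. There are 200 camera calls.

## Task

Check that the sample carousel runs free: take it by its upright crank handle and turn it one full turn, either way round. Then try the three sockets on the hexagon nut at the carousel's centre until you find the one that goes fully down over it, standing those that do not fit back upright on the bench, and finish while still holding the right socket in the gripper, fully home on that nut. Leave the jars, bottles, cups and wrench where they are.

Things in the scene. Friction and masses are not known exactly. Their poses are not given: they have to be found in the camera images.
- carousel_base: round white base of the sample carousel, 210 mm across, fixed to the bench. Origin on the carousel's axis at bench level; the axis is vertical. The disc on it is aluminium, 196 mm across, top 39 mm above the bench; the fixed spindle with the nut stands in its middle, hub top at 50 mm
- carousel (a joint): turn of the carousel's disc about its vertical axis in rad, 0 at the start, growing anticlockwise seen from above, not limited to one turn (a full turn either way is +6.28 or -6.28); light friction (about 0.08 N m), it stays where it is left
- handle (a point): grip point of the crank handle, 74 mm above the bench and 75 mm from the carousel's axis: a black upright sleeve 18 mm in diameter, from 46 to 91 mm above the bench, that spins freely on its pin, so that the gripper may keep its heading while it goes round. It moves with the disc
- nut_p: steel hexagon nut 14 mm high, 19 mm across flats, stud 10 mm thick standing 16 mm out of it, on a fixed washer (40 mm across, 3 mm thick). Origin: underside of the washer, 50 mm above the bench; nut top at z = 17 mm. One pair of flats is square to its x axis. One of nut_p and nut_q is at the carousel's centre (the one to work on), the other on the grey spare block; this varies
- nut_q: steel hexagon nut 14 mm high, 25 mm across flats, stud 10 mm thick standing 2 mm out of it, on a fixed washer (40 mm across, 3 mm thick). Origin: underside of the washer, 50 mm above the bench; nut top at z = 17 mm. One pair of flats is square to its x axis. A socket goes on with its x axis at the nut's yaw plus any multiple of 60 degrees, within about 5
- socket_1: steel socket, 0.25 kg, upright on the bench: round barrel 40 mm across, 45 mm high, topped by a square drive adapter 20 x 20 mm, 35 mm high, to grip it by. Origin: centre of the underside, z up. Hexagonal bore underneath, one pair of its flats square to the socket's x axis, as are two of the adapter's faces. All three sockets look the same from outside; bore width and depth differ, unmarked
- socket_2: steel socket, 0.25 kg, upright on the bench: round barrel 40 mm across, 45 mm high, topped by a square drive adapter 20 x 20 mm, 35 mm high, to grip it by. Origin: centre of the underside, z up. Bore as at socket_1. Just one of the three fits the carousel's nut: 1 mm play all round, flared mouth 4 mm deep
- socket_3: steel socket, 0.25 kg, upright on the bench: round barrel 40 mm across, 45 mm high, topped by a square drive adapter 20 x 20 mm, 35 mm high, to grip it by. Origin: centre of the underside, z up. Bore as at socket_1. A socket that does not fit stops with its underside at least 8 mm above the nut's washer
- jar_a: a loose bystander that must stay where it is: amber jar with white lid, 60 mm across, 75 mm high; origin under its centre
- jar_b: a loose bystander that must stay where it is: amber jar with white lid and paper label, 60 mm across, 75 mm high; origin under its centre
- bottle_a: a loose bystander that must stay where it is: clear bottle with white cap, 48 mm across, 130 mm high; origin under its centre
- bottle_b: a loose bystander that must stay where it is: clear bottle with white cap, 48 mm across, 130 mm high; origin under its centre
- cup_a: a loose bystander that must stay where it is: white sample cup with green lid, 52 mm across, 55 mm high; origin under its centre
- cup_b: a loose bystander that must stay where it is: white sample cup with green lid, 52 mm across, 55 mm high; origin under its centre
- wrench: a loose bystander that must stay where it is: a wrench lying flat on the bench at the left, along its own x axis

How it is judged:
On the way, in this order (a step that is already met when the one before it is completed fails the run):
1. the carousel has been turned one full turn (at least 344 degrees) either way ((value of joint carousel above 6 rad or value of joint carousel below -6 rad)), for 0.05 s.
2. the fitting socket is fully down over the carousel's nut, held by the fingers (((horizontal distance between socket_1 and carousel_base below 0.004 m and height (world z) of socket_1 between 0.048 and 0.057 m and angle between socket_1's own z axis and vertical below 0.1 rad and contact force between the fingers and socket_1 above 2 N) or (horizontal distance between socket_2 and carousel_base below 0.004 m and height (world z) of socket_2 between 0.048 and 0.057 m and angle between socket_2's own z axis and vertical below 0.1 rad and contact force between the fingers and socket_2 above 2 N) or (horizontal distance between socket_3 and carousel_base below 0.004 m and height (world z) of socket_3 between 0.048 and 0.057 m and angle between socket_3's own z axis and vertical below 0.1 rad and contact force between the fingers and socket_3 above 2 N))), for 0.2 s.
At the end, for the whole second after the job is handed in: The one socket that fits the nut on the carousel is fully home on it (underside within 4 mm of the washer, within 4 mm of the carousel's axis, upright within 0.1 rad) and still gripped by the fingers (over 2 N); the other two sockets stand upright and still on the bench (((horizontal distance between socket_1 and carousel_base below 0.004 m and height (world z) of socket_1 between 0.048 and 0.057 m and angle between each of socket_1, socket_2, socket_3's own z axis and vertical below 0.1 rad and contact force between the fingers and socket_1 above 2 N and height (world z) of socket_2 between -0.008 and 0.008 m and linear speed of each of socket_2, socket_3 below 0.03 m/s and height (world z) of socket_3 between -0.008 and 0.008 m) or (horizontal distance between socket_2 and carousel_base below 0.004 m and height (world z) of socket_2 between 0.048 and 0.057 m and angle between each of socket_2, socket_1, socket_3's own z axis and vertical below 0.1 rad and contact force between the fingers and socket_2 above 2 N and height (world z) of socket_1 between -0.008 and 0.008 m and linear speed of each of socket_1, socket_3 below 0.03 m/s and height (world z) of socket_3 between -0.008 and 0.008 m) or (horizontal distance between socket_3 and carousel_base below 0.004 m and height (world z) of socket_3 between 0.048 and 0.057 m and angle between each of socket_3, socket_1, socket_2's own z axis and vertical below 0.1 rad and contact force between the fingers and socket_3 above 2 N and height (world z) of socket_1 between -0.008 and 0.008 m and linear speed of each of socket_1, socket_2 below 0.03 m/s and height (world z) of socket_2 between -0.008 and 0.008 m))); the arm keeps its last pose, push and grip.
It fails at once if a jar, bottle, cup or the wrench is shifted by more than 30 mm (distance of any of jar_a, jar_b, bottle_a, bottle_b, cup_a, cup_b, wrench from where it was at the start of the episode above 0.03 m).
It also fails if it takes over 72 s, if anything falls off the work surface, if the arm or the gripper's body presses on something with over 40 N, if the wrist force passes 120 N, or if a joint passes its speed limit or range.

## Working session

There is one attempt and no reset: what is moved stays moved. The work goes in short steps, Python scripts to look and compute and a tool call to move; the robot and the scene stay as the last step left them, time stands still between calls to the robot, and variables do not carry over. Pictures are saved under pics/ and viewed, at most 10 in all, crops included, and the job is handed in when it is done.

Besides the shell and the picture viewer there is one more tool, called after "Request:" as name(argument=value, ...) on one line, values as JSON. jog_arm: Moves the arm, as the interface text tells. Its arguments: {"type":"object","properties":{"series":{"type":"array","items":{"type":"object","properties":{"xyz":{"type":"array","items":{"type":"number"}},"angular":{"type":"array","items":{"type":"number"}}}}},"claw":{"type":"number"},"newtons":{"type":"number"}},"required":["series"]}

```bash
mkdir -p pics
python3 - <<'E'
from plant import arm
import cv2,numpy as np
for n in("scene","top"):
    im=arm.get_image(n); cv2.imwrite(f"pics/{n}0.png",im[:,:,::-1])
    c=arm.camera_model(n); print(n,c["fx"],c["cx"],c["cy"],np.round(c["R"],3).tolist(),np.round(-c["R"].T@c["t"],3))
s=arm.sense();print(s["position"],s["tool_rot"],s["clock"])
E
```

```text
scene 424.12753232791437 321.10860509177377 198.1621150699821 [[0.676, 0.737, 0.003], [0.499, -0.454, -0.738], [-0.543, 0.5, -0.675]] [ 1.18  -0.471  0.797]
top 404.2370503075882 322.06884576681745 195.08665649922327 [[-0.008, -1.0, -0.016], [-0.998, 0.009, -0.068], [0.068, 0.015, -0.998]] [0.501 0.035 1.294]
[0.23673865 0.55102783 0.22163845] [-2.22907864e-04  2.01508131e-01  9.79486455e-01 -8.41396855e-04] 0.1
```

View pics/scene0.png

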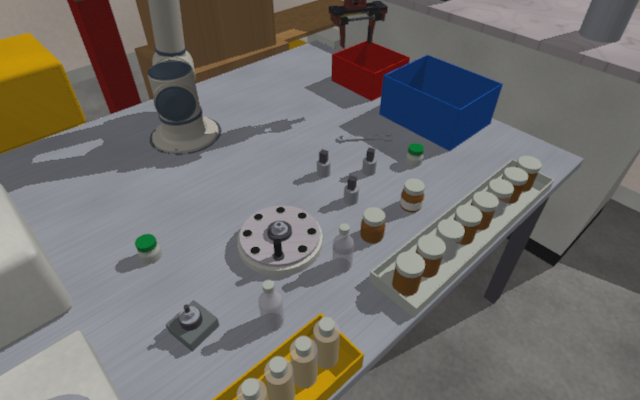

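View pics/top0.png

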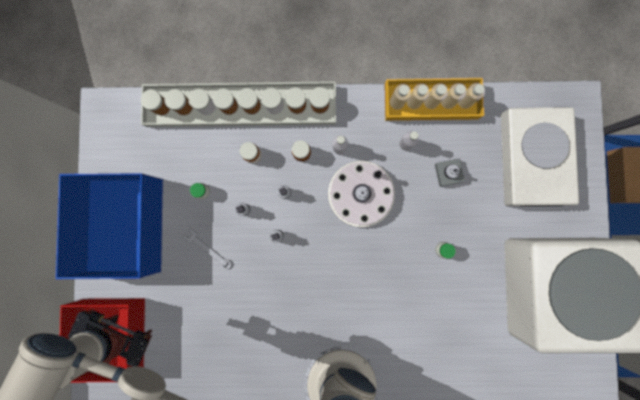

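The scene view shows the carousel at about (280,235) with a black handle near (278,248), and the spare block at (190,320). The sockets are at (323,163), (370,161) and (351,189). In the top view the carousel is at (361,194) and the sockets are at (285,191), (243,209) and (278,236). I'll enlarge those areas next.

```bash
cat > h.py <<'E'
import cv2,numpy as np
from plant import arm
def ray(n,u,v,z):
    c=arm.camera_model(n);R=np.array(c["R"]);C=-R.T@np.array(c["t"])
    d=R.T@np.array([(u-c["cx"])/c["fx"],(v-c["cy"])/c["fy"],1]);return C+d*(z-C[2])/d[2]
def pix(n,X):
    c=arm.camera_model(n);p=np.array(c["R"])@np.array(X)+c["t"];return np.array([c["fx"]*p[0]/p[2]+c["cx"],c["fy"]*p[1]/p[2]+c["cy"]])
E
python3 - <<'E'
from h import *
t=cv2.imread("pics/top0.png");s=cv2.imread("pics/scene0.png")
a=cv2.resize(t[155:235,320:400],(400,400),interpolation=cv2.INTER_CUBIC)
b=cv2.resize(t[175:255,225:305],(400,400),interpolation=cv2.INTER_CUBIC)
c=cv2.resize(s[200:280,232:332],(500,400),interpolation=cv2.INTER_CUBIC)[:, :400]
d=cv2.resize(s[140:220,310:390],(400,400),interpolation=cv2.INTER_CUBIC)
cv2.imwrite("pics/m.png",cv2.resize(np.vstack([np.hstack([a,b]),np.hstack([c,d])]),(600,600)))
c=ray("top",361,194,.039);print(c)
for p in((285,191),(243,209),(278,236)):print(ray("top",*p,.07))
E
```

```text
[ 0.58931057 -0.06666468  0.039     ]
[0.59833957 0.16652084 0.07      ]
[0.54466174 0.29435786 0.07      ]
[0.46225796 0.18789797 0.07      ]
```

View pics/m.png

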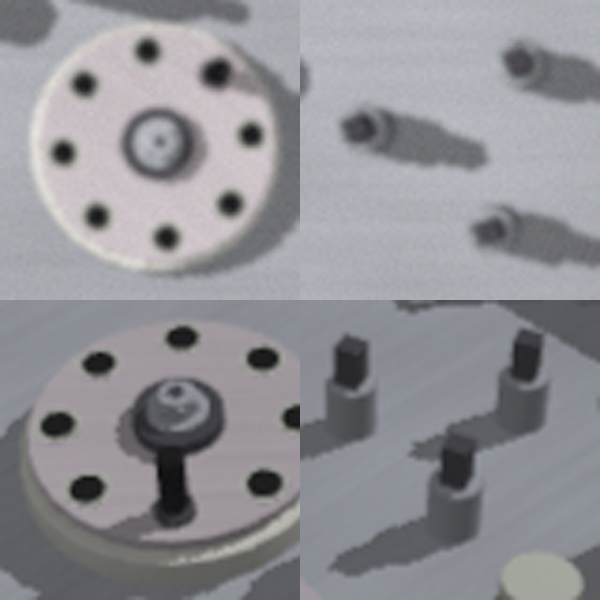

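The top crop shows the handle's top at about (377,174) px and the nut with a short stud at (361.5,193.5). The adapter tops are at about (283.7,191.5), (241,209) and (275.7,236.3). Next I'll measure these more precisely.

Run:
```python
from h import *
t=np.mean([arm.get_image("top") for _ in range(4)],0);s=np.mean([arm.get_image("scene") for _ in range(4)],0)
np.save("t.npy",t);np.save("s.npy",s)
t=cv2.imread("pics/top0.png") if 0 else t[:,:,::-1]
g=t.mean(2)
m=(g[155:235,320:400]<70).astype(np.uint8)
n,l,st,ce=cv2.connectedComponentsWithStats(m);H=[]
for i in range(1,n):
    if st[i,4]>5:
        p=ce[i]+[320,155];X=ray("top",*p,.039);H.append(X[:2]);print("hole",p.round(1),st[i,4],X.round(4))
# sockets
m=(g[175:255,225:305]<85).astype(np.uint8);n,l,st,ce=cv2.connectedComponentsWithStats(m)
for i in range(1,n):
    if st[i,4]>8:
        p=ce[i]+[225,175];print("sock",p.round(1),st[i,4],ray("top",*p,.075).round(4))
# scene adapters
sg=np.load("s.npy").mean(2)
m=(sg[140:220,310:390]<62).astype(np.uint8);n,l,st,ce=cv2.connectedComponentsWithStats(m)
for i in range(1,n):
    if st[i,4]>15:
        p=ce[i]+[310,140];print("scene",p.round(1),st[i],ray("scene",*p,.0625).round(4))
def up(im,x,y,w,k):return cv2.resize(im[y:y+w,x:x+w],(k,k),interpolation=cv2.INTER_CUBIC)
S=s[:,:,::-1]
f=[up(t,275,183,16,250),up(t,233,201,16,250),up(t,268,228,16,250),up(t,351,184,20,250),up(S,312,144,24,250),up(S,358,144,24,250),up(S,340,171,24,250),up(S,264,214,32,250)]
o=np.vstack([np.hstack(f[:4]),np.hstack(f[4:])]);o=cv2.resize(o,(800,400));cv2.imwrite("pics/z.png",np.clip(o*1.3,0,255))
```

```text
hole [358.9 168.3] 18 [ 0.6698 -0.0612  0.039 ]
hole [377.5 174.1] 31 [ 0.651  -0.1189  0.039 ]
hole [341.9 177.1] 18 [ 0.6428 -0.0079  0.039 ]
hole [386.5 190.5] 16 [ 0.5995 -0.1459  0.039 ]
hole [369.3 194.9] 7 [ 0.5864 -0.0923  0.039 ]
hole [336.5 195.3] 14 [0.586  0.0095 0.039 ]
hole [381.  208.8] 19 [ 0.5428 -0.1279  0.039 ]
hole [345.5 212.3] 14 [ 0.5329 -0.0179  0.039 ]
hole [363.9 217.9] 16 [ 0.515  -0.0745  0.039 ]
sock [283.5 191.4] 30 [0.5969 0.1704 0.075 ]
sock [241.  208.8] 33 [0.5451 0.2993 0.075 ]
sock [276.  236.2] 25 [0.4617 0.1933 0.075 ]
scene [369.6 155.7] [56 11  8 10 62] [0.5497 0.2991 0.0625]
scene [322.8 157.8] [ 9 13  8 11 66] [0.4661 0.1925 0.0625]
scene [351.1 184.3] [37 40  9 10 71] [0.603  0.1691 0.0625][ WARN:0@2.279] global loadsave.cpp:1063 imwrite_ Unsupported depth image for selected encoder is fallbacked to CV_8U.
```

View pics/z.png

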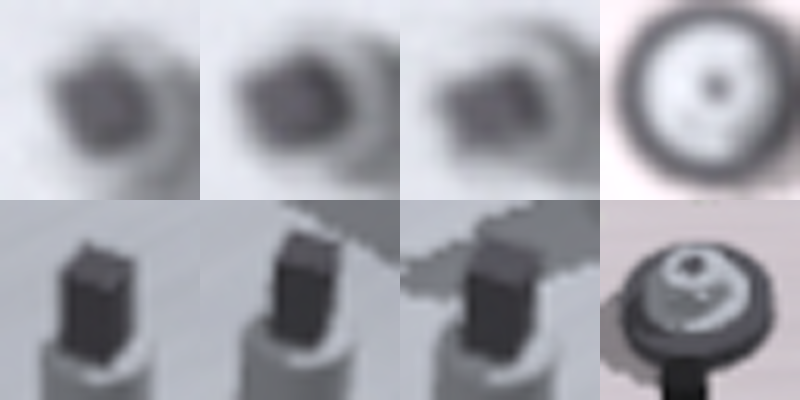

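Run:
```python
from h import *
P={"C":((312,144),[(62,62),(90,42),(133,55),(108,88)]),"B":((358,144),[(77,62),(92,32),(138,42),(128,75)]),"A":((340,171),[(67,70),(80,40),(137,50),(125,80)])}
for k,(o,c) in P.items():
    X=np.array([ray("scene",o[0]+u/8.33,o[1]+v/8.33,.08)[:2] for u,v in c])
    e=np.roll(X,-1,0)-X
    print(k,X.mean(0).round(4),np.degrees(np.arctan2(e[:,1],e[:,0])).round(0)%90,(np.hypot(*e.T)*1e3).round(0))
    r=cv2.minAreaRect((X*1e4).astype(np.float32));print(r)
```

```text
C [0.4631 0.1992] [ 8. 21. 23.  4.] [15. 17. 21. 22.]
((4630.65234375, 1975.4342041015625), (206.3226776123047, 208.10198974609375), 20.503210067749023)
B [0.5501 0.3027] [27. 27. 32. 24.] [19. 16. 20. 18.]
((5506.6240234375, 3027.247802734375), (183.05223083496094, 197.09262084960938), 26.867469787597656)
A [0.6013 0.1739] [30. 32. 30. 32.] [16. 19. 16. 19.]
((6012.55029296875, 1738.278076171875), (192.65716552734375, 156.84326171875), 32.08130645751953)
```

Request:
jog_arm(series=[{"xyz": [0,0,-30],"angular": [0,0,0.149]},{"xyz": [0,0,-30],"angular": [0,0,0.298]}], claw=50, newtons=30)

```text
clock: 0.7
position: [0.2372, 0.552, 0.2567]
tool_rot: [0.0, 0.347, 0.938, 0.003]
contact_force: [-0.2, 0.2, 0.4]
finger_gap: 0.0751
gripper_force: 0.0
```

Request:
jog_arm(series=[{"xyz": [-45,-15,0],"angular": [0,0,0.145]},{"xyz": [-90,-30,0],"angular": [0,0,0.29]},{"xyz": [-137,-45,0],"angular": [0,0,0.435]},{"xyz": [-184,-60,0],"angular": [0,0,0.58]},{"xyz": [-231,-75,0],"angular": [0,0,0.725]},{"xyz": [-278,-90,0],"angular": [0,0,0.866]},{"xyz": [-325,-105,0],"angular": [0,0,0.866]},{"xyz": [-372,-120,0],"angular": [0,0,0.866]},{"xyz": [-419,-135,0],"angular": [0,0,0.866]},{"xyz": [-466,-150,0],"angular": [0,0,0.866]},{"xyz": [-513,-166,0],"angular": [0,0,0.866]},{"xyz": [-560,-181,0],"angular": [0,0,0.866]},{"xyz": [-607,-196,0],"angular": [0,0,0.866]},{"xyz": [-654,-212,20],"angular": [0,0,0.866]},{"xyz": [-700,-227,40],"angular": [0,0,0.866]},{"xyz": [-745,-242,60],"angular": [0,0,0.866]},{"xyz": [-745,-242,80],"angular": [0,0,0.866]},{"xyz": [-745,-242,80],"angular": [0,0,0.866]},{"xyz": [-745,-242,80],"angular": [0,0,0.866]}])

```text
clock: 2.6
position: [0.6479, -0.1149, 0.1726]
tool_rot: [-0.001, 0.707, 0.707, -0.0]
contact_force: [-0.3, 0.0, -0.6]
finger_gap: 0.05
gripper_force: 0.0
```

Request:
jog_arm(series=[{"xyz": [-1,2,40]},{"xyz": [-1,2,75]},{"xyz": [-1,2,100]},{"xyz": [-1,2,112]},{"xyz": [-1,2,112]},{"xyz": [-1,2,112]}])

```text
validation failed for argument at $.se...
```

Request:
jog_arm(series=[{"xyz": [0,0,0]},{"xyz": [0,0,0]},{"xyz": [0,0,0]},{"xyz": [0,0,0]},{"xyz": [0,0,0]},{"xyz": [0,0,0]}], claw=0, newtons=25)

```text
validation failed for argument at $.se...
```

Request:
jog_arm(series=[{"xyz": [-1,2,40],"angular": [0,0,0]},{"xyz": [-1,2,75],"angular": [0,0,0]},{"xyz": [-1,2,100],"angular": [0,0,0]},{"xyz": [-1,2,112],"angular": [0,0,0]},{"xyz": [-1,2,112],"angular": [0,0,0]},{"xyz": [-1,2,112],"angular": [0,0,0]}])

```text
clock: 3.2
position: [0.6513, -0.1159, 0.0635]
tool_rot: [0.001, 0.706, 0.708, 0.001]
contact_force: [1.1, -0.7, 0.9]
finger_gap: 0.0501
gripper_force: 0.0
```

Request:
jog_arm(series=[{"xyz": [0,0,0],"angular": [0,0,0]},{"xyz": [0,0,0],"angular": [0,0,0]},{"xyz": [0,0,0],"angular": [0,0,0]},{"xyz": [0,0,0],"angular": [0,0,0]},{"xyz": [0,0,0],"angular": [0,0,0]}], claw=0, newtons=25)

```text
clock: 3.7
position: [0.6502, -0.1163, 0.061]
tool_rot: [0.0, 0.707, 0.707, 0.0]
contact_force: [-1.2, 0.9, 1.7]
finger_gap: 0.0174
gripper_force: 25.0
```

Run:
```python
import numpy as np
def rows(a0,a1,n,hold=0):
    th=np.radians(np.r_[np.linspace(a0,a1,n+1)[1:],[a1]*hold]);a=np.radians(a0)
    print(",".join('{"xyz":[%d,%d,0],"angular":[0,0,0]}'%(round(75*(np.sin(t)-np.sin(a))),round(75*(np.cos(t)-np.cos(a)))) for t in th))
rows(-40,50,9,1);rows(50,140,9,1);rows(140,230,9,1);rows(230,328,10,1)
```

```text
{"xyz":[11,7,0],"angular":[0,0,0]},{"xyz":[23,13,0],"angular":[0,0,0]},{"xyz":[35,16,0],"angular":[0,0,0]},{"xyz":[48,18,0],"angular":[0,0,0]},{"xyz":[61,16,0],"angular":[0,0,0]},{"xyz":[74,13,0],"angular":[0,0,0]},{"xyz":[86,7,0],"angular":[0,0,0]},{"xyz":[96,0,0],"angular":[0,0,0]},{"xyz":[106,-9,0],"angular":[0,0,0]},{"xyz":[106,-9,0],"angular":[0,0,0]}
{"xyz":[7,-11,0],"angular":[0,0,0]},{"xyz":[13,-23,0],"angular":[0,0,0]},{"xyz":[16,-35,0],"angular":[0,0,0]},{"xyz":[18,-48,0],"angular":[0,0,0]},{"xyz":[16,-61,0],"angular":[0,0,0]},{"xyz":[13,-74,0],"angular":[0,0,0]},{"xyz":[7,-86,0],"angular":[0,0,0]},{"xyz":[0,-96,0],"angular":[0,0,0]},{"xyz":[-9,-106,0],"angular":[0,0,0]},{"xyz":[-9,-106,0],"angular":[0,0,0]}
{"xyz":[-11,-7,0],"angular":[0,0,0]},{"xyz":[-23,-13,0],"angular":[0,0,0]},{"xyz":[-35,-16,0],"angular":[0,0,0]},{"xyz":[-48,-18,0],"angular":[0,0,0]},{"xyz":[-61,-16,0],"angular":[0,0,0]},{"xyz":[-74,-13,0],"angular":[0,0,0]},{"xyz":[-86,-7,0],"angular":[0,0,0]},{"xyz":[-96,0,0],"angular":[0,0,0]},{"xyz":[-106,9,0],"angular":[0,0,0]},{"xyz":[-106,9,0],"angular":[0,0,0]}
{"xyz":[-7,10,0],"angular":[0,0,0]},{"xyz":[-13,22,0],"angular":[0,0,0]},{"xyz":[-16,34,0],"angular":[0,0,0]},{"xyz":[-18,47,0],"angular":[0,0,0]},{"xyz":[-17,60,0],"angular":[0,0,0]},{"xyz":[-14,72,0],"angular":[0,0,0]},{"xyz":[-8,84,0],"angular":[0,0,0]},{"xyz":[-1,95,0],"angular":[0,0,0]},{"xyz":[7,104,0],"angular":[0,0,0]},{"xyz":[18,112,0],"angular":[0,0,0]},{"xyz":[18,112,0],"angular":[0,0,0]}
```

Request:
jog_arm(series=[{"xyz": [11,7,0],"angular": [0,0,0]},{"xyz": [23,13,0],"angular": [0,0,0]},{"xyz": [35,16,0],"angular": [0,0,0]},{"xyz": [48,18,0],"angular": [0,0,0]},{"xyz": [61,16,0],"angular": [0,0,0]},{"xyz": [74,13,0],"angular": [0,0,0]},{"xyz": [86,7,0],"angular": [0,0,0]},{"xyz": [96,0,0],"angular": [0,0,0]},{"xyz": [106,-9,0],"angular": [0,0,0]},{"xyz": [106,-9,0],"angular": [0,0,0]}])

```text
clock: 4.7
position: [0.6394, -0.0093, 0.0609]
tool_rot: [-0.0, 0.706, 0.708, -0.001]
contact_force: [-3.9, -3.5, 5.8]
finger_gap: 0.0176
gripper_force: 25.0
```

Request:
jog_arm(series=[{"xyz": [7,-11,0],"angular": [0,0,0]},{"xyz": [13,-23,0],"angular": [0,0,0]},{"xyz": [16,-35,0],"angular": [0,0,0]},{"xyz": [18,-48,0],"angular": [0,0,0]},{"xyz": [16,-61,0],"angular": [0,0,0]},{"xyz": [13,-74,0],"angular": [0,0,0]},{"xyz": [7,-86,0],"angular": [0,0,0]},{"xyz": [0,-96,0],"angular": [0,0,0]},{"xyz": [-9,-106,0],"angular": [0,0,0]},{"xyz": [-9,-106,0],"angular": [0,0,0]}])

```text
clock: 5.7
position: [0.5345, -0.0208, 0.0609]
tool_rot: [0.001, 0.707, 0.707, -0.0]
contact_force: [2.6, -3.6, 3.4]
finger_gap: 0.0172
gripper_force: 25.0
```

Request:
jog_arm(series=[{"xyz": [-11,-7,0],"angular": [0,0,0]},{"xyz": [-23,-13,0],"angular": [0,0,0]},{"xyz": [-35,-16,0],"angular": [0,0,0]},{"xyz": [-48,-18,0],"angular": [0,0,0]},{"xyz": [-61,-16,0],"angular": [0,0,0]},{"xyz": [-74,-13,0],"angular": [0,0,0]},{"xyz": [-86,-7,0],"angular": [0,0,0]},{"xyz": [-96,0,0],"angular": [0,0,0]},{"xyz": [-106,9,0],"angular": [0,0,0]},{"xyz": [-106,9,0],"angular": [0,0,0]}])

```text
clock: 6.7
position: [0.5456, -0.1266, 0.0609]
tool_rot: [0.0, 0.707, 0.707, 0.001]
contact_force: [2.9, 2.7, 4.5]
finger_gap: 0.0174
gripper_force: 25.0
```

Request:
jog_arm(series=[{"xyz": [-7,10,0],"angular": [0,0,0]},{"xyz": [-13,22,0],"angular": [0,0,0]},{"xyz": [-16,34,0],"angular": [0,0,0]},{"xyz": [-18,47,0],"angular": [0,0,0]},{"xyz": [-17,60,0],"angular": [0,0,0]},{"xyz": [-14,72,0],"angular": [0,0,0]},{"xyz": [-8,84,0],"angular": [0,0,0]},{"xyz": [-1,95,0],"angular": [0,0,0]},{"xyz": [7,104,0],"angular": [0,0,0]},{"xyz": [18,112,0],"angular": [0,0,0]},{"xyz": [18,112,0],"angular": [0,0,0]},{"xyz": [18,112,0],"angular": [0,0,0]}])

```text
clock: 7.9
position: [0.6564, -0.1078, 0.0609]
tool_rot: [-0.0, 0.707, 0.708, -0.0]
contact_force: [1.0, 1.2, 6.6]
finger_gap: 0.0174
gripper_force: 25.0
```

Request:
jog_arm(series=[{"xyz": [0,0,0],"angular": [0,0,0]},{"xyz": [0,0,0],"angular": [0,0,0]},{"xyz": [0,0,0],"angular": [0,0,0]},{"xyz": [0,0,-30],"angular": [0,0,0]},{"xyz": [0,0,-70],"angular": [0,0,0]},{"xyz": [30,-6,-100],"angular": [0,0,-0.13]},{"xyz": [75,-15,-100],"angular": [0,0,-0.26]},{"xyz": [120,-24,-100],"angular": [0,0,-0.39]},{"xyz": [165,-33,-100],"angular": [0,0,-0.541]},{"xyz": [210,-42,-100],"angular": [0,0,-0.541]},{"xyz": [250,-50,-100],"angular": [0,0,-0.541]},{"xyz": [280,-56,-80],"angular": [0,0,-0.541]},{"xyz": [280,-56,-50],"angular": [0,0,-0.541]},{"xyz": [280,-56,-20],"angular": [0,0,-0.541]},{"xyz": [280,-56,9],"angular": [0,0,-0.541]},{"xyz": [280,-56,9],"angular": [0,0,-0.541]},{"xyz": [280,-56,9],"angular": [0,0,-0.541]}], claw=50)

```text
clock: 9.6
position: [0.5995, 0.1723, 0.0513]
tool_rot: [-0.001, 0.492, 0.871, -0.001]
contact_force: [0.3, 0.1, 0.2]
finger_gap: 0.0498
gripper_force: 0.0
```

Request:
jog_arm(series=[{"xyz": [0,0,0],"angular": [0,0,0]},{"xyz": [0,0,0],"angular": [0,0,0]},{"xyz": [0,0,0],"angular": [0,0,0]},{"xyz": [0,0,0],"angular": [0,0,0]},{"xyz": [0,0,0],"angular": [0,0,0]}], claw=0, newtons=20)

```text
clock: 10.1
position: [0.6005, 0.1726, 0.0526]
tool_rot: [0.001, 0.492, 0.871, 0.0]
contact_force: [-0.1, -0.8, 2.4]
finger_gap: 0.0207
gripper_force: 19.6
```

Request:
jog_arm(series=[{"xyz": [0,0,0],"angular": [0,0,0]},{"xyz": [0,0,0],"angular": [0,0,0]},{"xyz": [0,0,0],"angular": [0,0,0.145]},{"xyz": [0,0,0],"angular": [0,0,0.29]},{"xyz": [0,0,0],"angular": [0,0,0.435]},{"xyz": [0,0,0],"angular": [0,0,0.58]},{"xyz": [0,0,0],"angular": [0,0,0.725]},{"xyz": [0,0,0],"angular": [0,0,0.87]},{"xyz": [0,0,0],"angular": [0,0,1.015]},{"xyz": [0,0,0],"angular": [0,0,1.16]},{"xyz": [0,0,0],"angular": [0,0,1.3]},{"xyz": [0,0,0],"angular": [0,0,1.44]},{"xyz": [0,0,0],"angular": [0,0,1.571]},{"xyz": [0,0,0],"angular": [0,0,1.571]}], claw=40)

```text
clock: 11.5
position: [0.5997, 0.1726, 0.0512]
tool_rot: [-0.0, 0.964, 0.267, -0.0]
contact_force: [-0.6, -1.0, 0.4]
finger_gap: 0.0402
gripper_force: 0.0
```

Request:
jog_arm(series=[{"xyz": [0,0,0],"angular": [0,0,0]},{"xyz": [0,0,0],"angular": [0,0,0]},{"xyz": [0,0,0],"angular": [0,0,0]},{"xyz": [0,0,0],"angular": [0,0,0]}], claw=0, newtons=40)

```text
clock: 11.9
position: [0.5998, 0.1727, 0.0515]
tool_rot: [-0.0, 0.963, 0.268, -0.0]
contact_force: [-1.2, 0.2, -0.3]
finger_gap: 0.0194
gripper_force: 40.0
```

Run:
```python
from plant import arm
s=arm.sense();print(s["q"],s["position"],s["tool_rot"])
```

```text
[2.25764635e-01 1.88721789e-01 1.42789429e+00 1.82200993e-04
 1.52536683e+00 1.25375889e+00] [0.59979918 0.17271251 0.05146078] [-9.98127017e-05  9.63397341e-01  2.68077445e-01 -1.90771109e-04]
```

Request:
jog_arm(series=[{"xyz": [0,0,-30],"angular": [0,0,0]},{"xyz": [0,0,-65],"angular": [0,0,0]},{"xyz": [-20,31,-95],"angular": [0,0,-0.1]},{"xyz": [-44,69,-100],"angular": [0,0,-0.2]},{"xyz": [-68,106,-100],"angular": [0,0,-0.3]},{"xyz": [-92,143,-100],"angular": [0,0,-0.4]},{"xyz": [-112,174,-100],"angular": [0,0,-0.506]},{"xyz": [-130,203,-100],"angular": [0,0,-0.506]},{"xyz": [-130,203,-90],"angular": [0,0,-0.506]},{"xyz": [-130,203,-80],"angular": [0,0,-0.506]},{"xyz": [-130,203,-74],"angular": [0,0,-0.506]},{"xyz": [-130,203,-74],"angular": [0,0,-0.506]},{"xyz": [-130,203,-74],"angular": [0,0,-0.506]}])

```text
clock: 13.2
position: [0.5932, -0.0672, 0.1253]
tool_rot: [-0.0, 0.865, 0.501, -0.0]
contact_force: [-1.2, -0.8, -3.5]
finger_gap: 0.0197
gripper_force: 40.0
```

Request:
jog_arm(series=[{"xyz": [-1,0,3],"angular": [0,0,0]},{"xyz": [-1,0,6],"angular": [0,0,0]},{"xyz": [-1,0,8],"angular": [0,0,0]},{"xyz": [-1,0,9],"angular": [0,0,0]},{"xyz": [-1,0,9],"angular": [0,0,0]}])

```text
clock: 13.7
position: [0.5927, -0.0692, 0.1164]
tool_rot: [-0.0, 0.866, 0.5, -0.0]
contact_force: [-0.0, -1.0, -2.7]
finger_gap: 0.0202
gripper_force: 40.0
```

Request:
jog_arm(series=[{"xyz": [0,0,2],"angular": [0,0,0]},{"xyz": [0,0,4],"angular": [0,0,0]},{"xyz": [0,0,4],"angular": [0,0,0]}])

```text
clock: 14.0
position: [0.5926, -0.0692, 0.1122]
tool_rot: [-0.0, 0.866, 0.5, -0.0]
contact_force: [-0.2, 0.3, -3.4]
finger_gap: 0.0203
gripper_force: 40.0
```

Request:
jog_arm(series=[{"xyz": [0,0,2],"angular": [0,0,0]},{"xyz": [0,0,4],"angular": [0,0,0]},{"xyz": [0,0,6],"angular": [0,0,0]},{"xyz": [0,0,6],"angular": [0,0,0]}])

```text
clock: 14.4
position: [0.5926, -0.0691, 0.1061]
tool_rot: [-0.0, 0.866, 0.5, -0.0]
contact_force: [0.7, 0.4, -2.6]
finger_gap: 0.0196
gripper_force: 40.0
```

Request:
jog_arm(series=[{"xyz": [0,0,1],"angular": [0,0,0]},{"xyz": [0,0,2],"angular": [0,0,0]},{"xyz": [0,0,3],"angular": [0,0,0]},{"xyz": [0,0,3],"angular": [0,0,0]},{"xyz": [0,0,3],"angular": [0,0,0]}])

```text
clock: 14.9
position: [0.5928, -0.0691, 0.1044]
tool_rot: [0.0, 0.866, 0.5, 0.0]
contact_force: [-2.4, 1.6, 3.6]
finger_gap: 0.0202
gripper_force: 40.0
```

Run:
```python
from h import *
t=arm.get_image("top");s=arm.get_image("scene")
a=cv2.resize(t[155:255,220:400,::-1],(720,400)) if 0 else cv2.resize(t[150:240,300:420,::-1],(400,300),interpolation=cv2.INTER_CUBIC)
b=cv2.resize(s[130:280,220:420,::-1],(400,300),interpolation=cv2.INTER_CUBIC)
cv2.imwrite("pics/fit.png",np.hstack([a,b]))
```

```text
(no output)
```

View pics/fit.png

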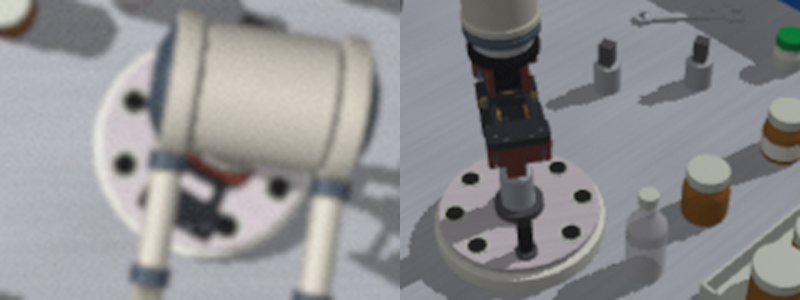

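The scene crop shows the socket at about (517,185), with its barrel down to the hub and the fingers on its adapter. The other two sockets stand upright at (607,70) and (698,65). The grip was 51.5 mm above the underside and the TCP is now at z = 0.1044, so the underside is at about 0.053, on the washer. A socket that does not fit would have stopped at 0.061 or higher.

Request:
jog_arm(series=[{"xyz": [0,0,0],"angular": [0,0,0]},{"xyz": [0,0,0],"angular": [0,0,0]},{"xyz": [0,0,0],"angular": [0,0,0]}])

```text
clock: 15.3
position: [0.5928, -0.0692, 0.1044]
tool_rot: [0.0, 0.866, 0.5, 0.0]
contact_force: [-4.3, 1.7, 5.7]
finger_gap: 0.0196
gripper_force: 40.0
```

```bash
python3 -c "
from plant import arm
s=arm.sense();print(s['position'],s['contact_force'],s['gripper_force']);print(arm.finish_job())"
```

```text
[ 0.59277945 -0.06915303  0.1043824 ] [-4.26788291  1.7426429   5.71803566] 40.00338792800903
the job is handed in; nothing more can be done
None
```

I turned the carousel about 368°, and the first socket I tried went fully home on its nut. I handed the job in at about 15 s with that socket still gripped at 40 N, the other two untouched and upright; the judge's result was not shown.

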